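# Index the stud turret and hold the angle gauge on its mark

### The job

Using its upright crank pin, turn the turret a quarter turn clockwise (seen from above) to its next stop, which brings the domed, spring-loaded stud out from under the mast's clamp. Then pick up the angle gauge by the tab on top, press its foot on the stud so that the stud is pushed about half-way in, and rock the gauge there until its hanging pointer comes to rest on the small brass mark on the ring. The job finishes while you hold it so: do not let go or put the gauge down, and leave the microphone, the vial and the bakelite knob where they stand.

Things in the scene. Friction and masses are not known exactly. Their poses are not given: they have to be found in the camera images.
- turret_base: fixed round steel weighted base, 196 mm across and 24 mm high, origin at the centre of its underside on the turret's vertical axis. Out along its own +x (origin to 153 mm) runs a foot carrying a fixed mast 24 mm thick at 130 mm from the axis, 149 mm high, whose empty spring clamp reaches inwards to 53 mm from the axis, its jaws (14 mm wide) at 120 to 147 mm height, over the turret's first stop
- turret (a joint): turn of the dark steel plate (180 mm across, top at 44 mm height) on the base, rad, growing clockwise seen from above. Spring detents: starts in the stop at 0; the next stop is at 1.571 (a quarter turn), end stops at -0.12 and 1.70. A sprung ball holds it firmly in each stop (about 0.3 Nm, or 4 N at the pin, to break out); it turns nearly freely in between, clicks in over a small hump and centres itself within the last 0.1 rad
- pin_top (a point): centre of the top of the brass crank pin, an upright cylinder 14 mm across that turns with the plate 65 mm from the axis, opposite the stud; top 94 mm above the table; it stands free for 42 mm down to a 14 mm wide, 8 mm high flat arm leading to the axis. At joint turret = 0 it lies towards the base's -x, at 1.571 towards the base's +y
- stud_top (a point): top of the steel stud's dome (a ball of 12 mm radius, its centre 12 mm below this point), 65 mm from the turret's axis, 79 mm above the table when not pressed. At joint turret = 0 it lies towards the base's +x (under the clamp), at 1.571 towards the base's -y (clear of it)
- stud (a joint): how far the stud is pushed down, m: 0 free, 0.014 fully down; spring about 0.9 N + 450 N/m
- gauge: loose angle gauge, about 190 to 300 g, standing upright on its foot: foot 36 x 60 x 10 mm (x, y, z), flat underneath; on it an open aluminium ring facing +-x, 92 mm outer and 76 mm inner diameter, 14 mm thick, centre 54 mm above the underside; on top a dark steel tab to grip, 14 mm thick (x) by 34 mm wide (y), from 98 to 136 mm above the underside. Origin at the centre of the underside, z up through the tab. It is rocked about its own x axis
- pointer (a joint): angle of the brass pendulum pointer that hangs freely from the ring's centre, about the gauge's x axis, rad: 0 points to the foot, positive swings the tip to the gauge's +y. It hangs plumb, so turning the gauge by +a about its own x makes it read -a; settles within about 1 s
- mark (a joint): angle of the mark on the ring, same axis and zero as the pointer, rad; between 0.14 and 0.36, stiff, keeps its place. The pointer is on the mark when both read the same
- pointer_tip (a point): lower tip of the pointer, 36 mm from the ring's centre
- mark_tip (a point): point just inside the mark, also 36 mm from the ring's centre; the mark is a brass tab 6 mm wide, standing out 4 mm from both faces of the ring near its lower edge
- mic: bystander: cream enamel microphone, body 45 x 62 x 100 mm on a round foot 84 mm across, 160 mm high; origin at the centre of its underside
- vial: bystander: glass desiccant vial with black cap, 32 mm across, 70 mm high; origin at the centre of its underside
- knob: bystander: black bakelite knob, 42 mm across, 24 mm high; origin at the centre of its underside
Not all that is in view belongs to the job. What is meant by the gauge is not pink or turquoise, and is the larger of those in its own colour.

How it is judged (in metres and radians):
On the way, in this order (a step that is already met when the one before it is completed fails the run):
1. the turret rests in its next stop (value of joint turret between 1.47 and 1.67 rad and velocity of joint turret between -0.2 and 0.2 rad/s), for 0.2 s.
2. the gauge's foot presses on the stud (contact force between gauge and stud above 0.4 N and value of joint stud above 0.001 m), for 0.1 s.
At the end, for the whole second after the job is handed in: turret in its second stop (1.47 to 1.67 rad); stud pushed in 2 to 12.5 mm by the gauge's foot (over 0.5 N); the gauge still gripped (over 1 N on the fingers), tilted, still (under 0.15 rad/s), its origin over 55 mm above the table; the pointer at rest with its tip within 3 mm of the mark (value of joint turret between 1.47 and 1.67 rad and value of joint stud between 0.002 and 0.0125 m and contact force between gauge and stud above 0.5 N and contact force between the fingers and gauge above 1 N and distance between pointer_tip and mark_tip below 0.003 m and velocity of joint pointer between -0.5 and 0.5 rad/s and angular speed of gauge below 0.15 rad/s and height (world z) of gauge above 0.055 m and angle between gauge's own z axis and vertical above 0.04 rad); the arm keeps its last pose, push and grip.
It fails at once if the microphone was moved (distance of mic from where it was at the start of the episode above 0.03 m).
It fails at once if the vial was moved (distance of vial from where it was at the start of the episode above 0.03 m).
It fails at once if the bakelite knob was moved (distance of knob from where it was at the start of the episode above 0.03 m).
It also fails if it takes over 64 s, if anything falls off the work surface, if the arm or the gripper's body presses on something with over 40 N, if the wrist force passes 120 N, or if a joint passes its speed limit or range.

### The arm

A 6-joint arm with a two-finger parallel gripper is mounted at the origin on the work surface. World frame = base frame: x ahead of the robot, y to its left, z up, the work surface at z = 0. Lengths are in mm, angles in rad, forces in N, time in s.
With the tool pointing down it reaches from about 350 to 975 mm from the base axis. Payload 4.9 kg.
Tool frame: the origin (TCP) lies on the centre line of the jaws, within the pads' length; the fingertips stand 17 mm ahead of it and the grasp point (between the pads) lies 2 mm behind it; z points along the fingers, y is the line along which they close (so a half turn about z gives the same grasp; the last joint's range is limited). The gripper opens to 85 mm and grips with 20 to 120 N. Pads are 22 mm wide; open, the fingers measure 114 mm over their backs; the gripper's body (76 mm by 85 mm) begins 54 mm behind the grasp point. The pads swing forward as they close: fully open they stand 13 mm farther back than shut.
Start: joints at [-1.377, 0.053, 1.613, -0, 1.476, -0.119], TCP at [192.322, -594.654, 248.304] pointing down, gripper open.
Joint ranges: [-3.01, 3.01], [-1.01, 2.22], [0.06, 2.58], [-1.02, 4.17], [0.09, 2.62], [-3.14, 3.14]. Speed limits (rad/s): [2.57, 2.57, 3.14, 3.14, 3.14, 3.14].

### API

Orientations are given as a unit quaternion [w, x, y, z].
In Python, from bench import manip gives the robot as it stands. The module is installed in compiled form; this text tells all that it offers.
- The arm moves only by the tool servo_tool, never from a script. Its argument "rows" is a list of rows, each a list of 3 entries, a list of its own where there are three numbers: the turn, a rotation vector about the tool's x, y, z in rad, then the shift along the tool's x, y, z in cm, then the closure, from 0 (fully open) to 1 (shut). In form: [[[wx, wy, wz], [tx, ty, tz], jaw], ...]. A call has exactly 8 rows; each row shifts and turns the commanded pose from where the row before left it, along the tool's axes as they then stand; what a row does not reach is not made up. A row lasts 1/10 s, in which the tool goes at most 50 mm and 8.59 degrees, less where a joint would pass 70% of its speed; a pose out of reach is approached as far as the arm can. A call with a gripper value outside its range is refused whole. The fingers move at their own pace and stop on an object; "newtons" is the grip in N (left out, the last holds). Time passes only in rows, so rows that do not move let the fingers close, or fill a call up. It gives the time, the measured TCP pose, the force and the opening at its end, in the units of the state.
- manip.state(): the state, without advancing time (a new reading comes with each control period).
- manip.grab_frame(name): name is "scene" or "top"; returns a dict with "pixels" (400x640x3 uint8, red, green, blue), "fx", "fy", "cx", "cy" (pixels), "rvec" (rotation vector, rad) and "tvec" (3), from world to camera coordinates, as OpenCV has them. Camera axes: x right, y down, z forward; pixel columns grow to the right and rows downward; lengths in mm; the calibration is good to about 2 mm. A picture is of the moment at which its call begins. There is no depth.
- manip.job_done(): hands the job in, once; it reports no verdict.
The state is a dict: "time_s": time; "qpos": joint angles; "joint_vel": joint speeds; "tau": joint torques, N m; "ee_pos": TCP position; "eef_rot": TCP orientation; "force": force on the tool from outside, world axes, zero at the start; "torque": the same for the moment, N m; "width": finger opening in mm.
Only numpy, scipy, OpenCV 4.12 (cv2) and the standard library are available. Lean on these libraries where they do the work, as an engineer would, in place of code of your own. Each camera call takes 0.05 s, during which the arm holds its last target. There are 200 camera calls.

## Working session

There is one attempt and no reset: what is moved stays moved. The work goes in short steps, Python scripts to look and compute and a tool call to move; the robot and the scene stay as the last step left them, time stands still between calls to the robot, and variables do not carry over. Pictures are saved under pics/ and viewed, on a budget of 10 in all, crops included, one or two more only if the job needs it, and the job is handed in when it is done.

Besides the shell and the picture viewer there is one more tool, called as name(argument=value, ...) on one line, values as JSON. servo_tool: Moves the arm, as the interface text tells. Its arguments: {"type":"object","properties":{"rows":{"type":"array"},"newtons":{"type":"number"}},"required":["rows"]}

```bash
mkdir -p pics
cat > h.py <<'E'
import numpy as np,cv2,pickle
from bench import manip
from scipy.spatial.transform import Rotation as R
def grab(n):
    f=manip.grab_frame(n); pickle.dump(f,open(n+'.pkl','wb')); return f
def load(n): return pickle.load(open(n+'.pkl','rb'))
def K(f): return np.array([[f['fx'],0,f['cx']],[0,f['fy'],f['cy']],[0,0,1.]])
def proj(f,P): return cv2.projectPoints(np.array(P,float).reshape(-1,3),np.array(f['rvec'],float),np.array(f['tvec'],float),K(f),None)[0].reshape(-1,2)
def ray(f,px):
    Rm=cv2.Rodrigues(np.array(f['rvec'],float))[0]; c=-Rm.T@np.array(f['tvec'],float).ravel()
    d=Rm.T@np.linalg.inv(K(f))@np.array([px[0],px[1],1.]); return c,d/np.linalg.norm(d)
def onz(f,px,z):
    c,d=ray(f,px); return c+d*(z-c[2])/d[2]
def tri(f1,p1,f2,p2):
    c1,d1=ray(f1,p1);c2,d2=ray(f2,p2)
    s=np.linalg.lstsq(np.c_[d1,-d2],c2-c1,rcond=None)[0]
    a,b=c1+s[0]*d1,c2+s[1]*d2; return (a+b)/2,np.linalg.norm(a-b)
def save(f,name,box=None,size=(800,500)):
    im=f['pixels'][:,:,::-1]
    if box: im=im[box[1]:box[3],box[0]:box[2]]
    s=min(size[0]/im.shape[1],600/im.shape[0]); cv2.imwrite('pics/'+name+'.png',cv2.resize(im,None,fx=s,fy=s,interpolation=cv2.INTER_CUBIC))
E
python3 - <<'E'
from h import *
for n in('scene','top'):
    f=grab(n); save(f,n+'0'); print(n,f['fx'],f['cx'],f['cy'],ray(f,(320,200)))
print(manip.state())
E
```

```text
scene 444.4662823641018 320.38292291667193 193.3308230299242 (array([ 942.10027974, -658.48141864,  763.51329575]), array([-0.36465049,  0.63696128, -0.67919831]))
top 411.79611551626977 313.58414811003775 200.51604494883253 (array([ 410.24185815,   -4.68521498, 1021.92988994]), array([ 0.17867831,  0.00453536, -0.98389709]))
{'time_s': 0.1, 'qpos': array([-1.37704131e+00,  5.33173590e-02,  1.61417802e+00, -2.13836502e-05,
        1.47601799e+00, -1.18965007e-01]), 'joint_vel': array([-0.00139395, -0.00211216, -0.00359736, -0.00030894, -0.0007226 ,
        0.00060461]), 'tau': array([ 6.74830244e-04, -3.94902706e+01, -3.71362174e+01,  9.58976898e-08,
        3.91581387e-03,  9.20476026e-06]), 'ee_pos': array([ 192.18988915, -594.14291751,  247.15675678]), 'eef_rot': array([-9.59289576e-04,  9.87800043e-01,  1.55724602e-01, -4.65396784e-05]), 'force': array([ 0.31437187,  0.04021526, -0.38790562]), 'torque': array([-0.00175697, -0.05048806, -0.04863019]), 'width': 85.51734580654212}
```

View pics/scene0.png

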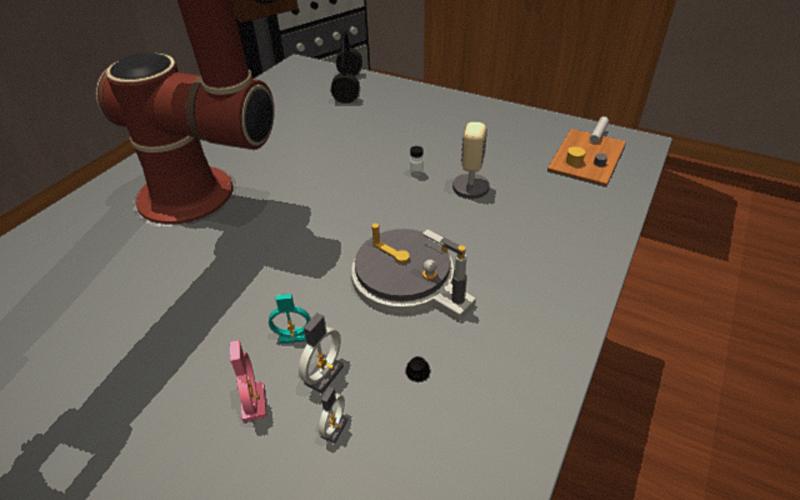

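View pics/top0.png

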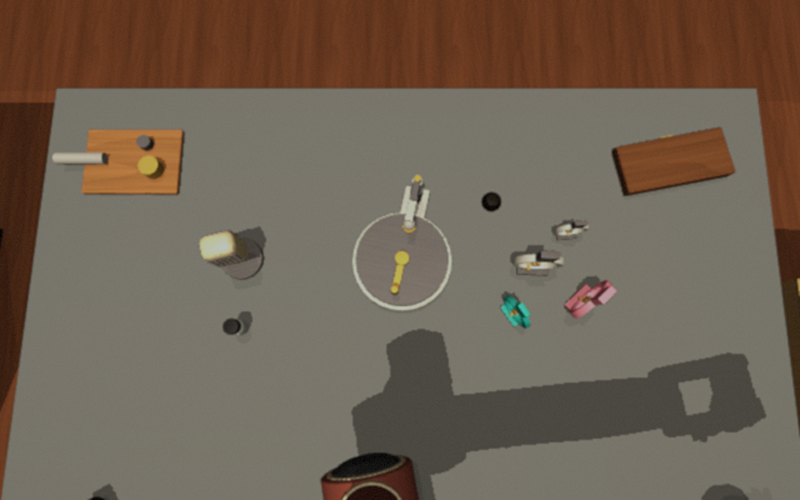

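The gauge could be any of these (800 px scene view): pink (247,380), turquoise (289,320), larger grey (320,355) or smaller grey (333,415). By the description it is the larger grey one. I'll check that in a close crop.

Run:
```python
from h import *
a=load('scene');b=load('top')
def c(f,x,y,w,h,s): return cv2.resize(f['pixels'][y:y+h,x:x+w,::-1],None,fx=s,fy=s,interpolation=cv2.INTER_CUBIC)
A=c(a,220,240,80,120,5); B=c(b,395,160,80,60,5);C=c(b,275,130,100,125,4)[:,:400]
cv2.imwrite('pics/g1.png',np.hstack([A,np.vstack([B,c(a,280,170,100,75,4)])]))
cv2.imwrite('pics/t1.png',C)
```

```text
(no output)
```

View pics/g1.png

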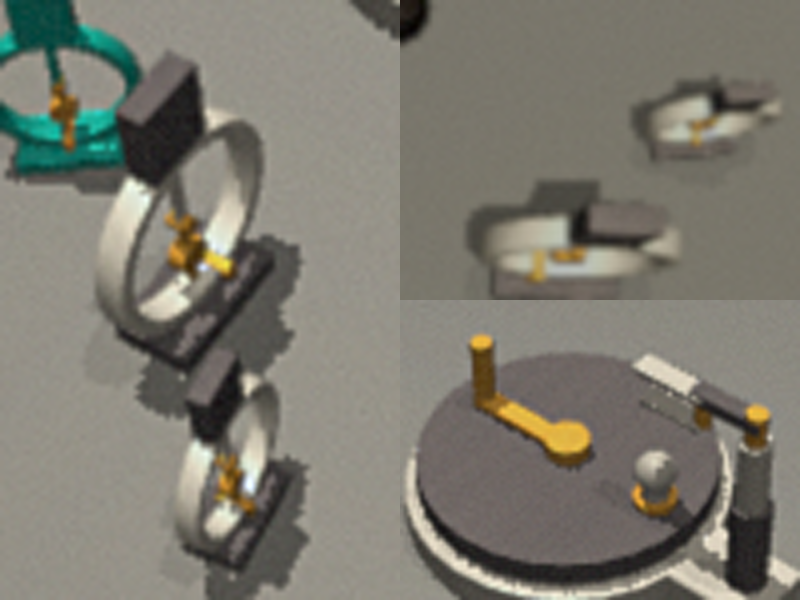

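View pics/t1.png

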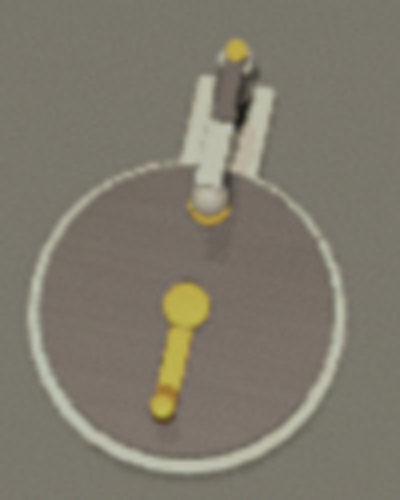

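Run:
```python
from h import *
a=load('scene');b=load('top')
S=lambda x,y:(220+x/5-.4,240+y/5-.4); T=lambda x,y:(395+(x-400)/5-.4,160+y/5-.4); P=lambda x,y:(275+x/4-.4,130+y/4-.4); Q=lambda x,y:(280+(x-400)/4-.4,170+(y-300)/4-.4)
np.set_printoptions(precision=1,suppress=True)
print('tab scene', [onz(a,S(*p),136)[:2] for p in((118,110),(172,52),(202,68),(148,127))])
print('tab top', [onz(b,T(*p),136)[:2] for p in((588,203),(665,203),(665,236),(588,236))])
print('tab tri',tri(a,S(160,89),b,T(627,219)))
print('foot scene z10', [onz(a,S(*p),10)[:2] for p in((120,333),(185,365),(272,265))])
print('mark',tri(a,S(218,262),b,T(540,265)),'ptr',tri(a,S(185,250),b,T(570,255)))
# turret
print('axis hub z52',onz(b,P(186,306),54),onz(a,Q(568,440),54))
print('pin',onz(b,P(162,405),94),onz(a,Q(482,342),94))
print('mast',onz(b,P(236,50),149),onz(a,Q(758,412),149))
print('disc L R top bottom',[onz(b,P(*p),24)[:2] for p in((30,312),(345,312),(186,160),(186,472))])
print('knob',onz(b,(491*.8,201*.8),20),'vial',onz(b,(232*.8,326*.8),70),'mic',onz(b,(220*.8,246*.8),160))
print('pink tab',onz(b,(600*.8,290*.8),120),'turq',onz(b,(515*.8,305*.8),90),'small',onz(b,T(750,95),90))
```

```text
tab scene [array([ 559.8, -278. ]), array([ 561.3, -246.1]), array([ 575.7, -247.4]), array([ 574. , -279.3])]
tab top [array([ 572.3, -244.6]), array([ 572.6, -277.9]), array([ 558. , -277.2]), array([ 557.8, -244. ])]
tab tri (array([ 566. , -261.6,  133.8]), np.float64(0.6788460357601127))
foot scene z10 [array([ 550.8, -293.9]), array([ 582.2, -294. ]), array([ 586.8, -238.5])]
mark (array([ 565.8, -251.2,   13.3]), np.float64(5.818086905762539)) ptr (array([ 564.8, -262.5,   35.6]), np.float64(1.0878343530959191))
axis hub z52 [571.3  -3.   54. ] [572.   -5.2  54. ]
pin [507.8  10.1  94. ] [508.6   8.3  94. ]
mast [699.  -29.7 149. ] [697.9 -30.2 149. ]
disc L R top bottom [array([571.8,  93. ]), array([ 573.2, -100.3]), array([668.6,  -2.3]), array([474.8,  -3.6])]
knob [ 693.3 -181.8   20. ] vial [438.8 308.   70. ] mic [571.7 308.1 160. ]
pink tab [ 505.5 -349.7  120. ] turq [ 480.4 -207.8   90. ] small [ 631.9 -333.4   90. ]
```

The crop shows the larger grey gauge with its tab top at scene px (251.6,257.4). The mark is on its world +y side, so gauge +x is about world +x. The turret axis is at about (572,-4) with base yaw -0.2, and the pin is at (508,9).

```bash
cat >> h.py <<'E'
np.set_printoptions(precision=2,suppress=True)
def cur():
    s=manip.state(); return np.array(s['ee_pos'],float),R.from_quat(np.roll(s['eef_rot'],-1))
def down(yaw): return R.from_matrix(np.array([[np.cos(yaw),np.sin(yaw),0],[np.sin(yaw),-np.cos(yaw),0],[0,0,-1]]))
def plan(goals,jaw,p=None,r=None):
    """goals: list of (pos,R,nrows[,turn]) ; prints rows, tool frame, cm/rad; shift taken in axes at row start"""
    if p is None: p,r=cur()
    out=[]
    for g in goals:
        n=g[2]
        tot=(r.inv()*g[1]).as_rotvec() if len(g)<4 else np.array(g[3],float)
        P0=p.copy();R0=r
        for i in range(1,n+1):
            t=np.round(r.inv().apply(P0+(np.array(g[0])-P0)*i/n-p)/10,2)
            w=np.round((r.inv()*(R0*R.from_rotvec(tot*i/n))).as_rotvec(),3)
            out.append([(w+0).tolist(),(t+0).tolist(),jaw]); p=p+r.apply(t*10); r=r*R.from_rotvec(w)
    for i in range(0,len(out),8): print(str(out[i:i+8]).replace(' ',''))
    print('end',p,r.as_matrix()[:,0]); return p,r
E
python3 - <<'E'
from h import *
plan([((508,9,150),down(2.939),24,(0,0,-2.626))],0)
E
```

```text
[[[0.0,0.0,-0.109],[2.03,-1.99,0.41],0],[[0.0,0.0,-0.11],[2.22,-1.75,0.41],0],[[0.0,0.0,-0.109],[2.41,-1.5,0.41],0],[[0.0,0.0,-0.11],[2.56,-1.22,0.41],0],[[0.0,0.0,-0.109],[2.68,-0.94,0.41],0],[[0.0,0.0,-0.109],[2.76,-0.65,0.4],0],[[0.0,0.0,-0.11],[2.81,-0.34,0.41],0],[[0.0,0.0,-0.109],[2.84,-0.02,0.41],0]]
[[[0.0,0.0,-0.11],[2.82,0.28,0.41],0],[[0.0,0.0,-0.109],[2.78,0.59,0.41],0],[[0.0,0.0,-0.11],[2.69,0.89,0.41],0],[[0.0,0.0,-0.109],[2.58,1.17,0.41],0],[[0.0,0.0,-0.109],[2.44,1.46,0.41],0],[[0.0,0.0,-0.11],[2.26,1.7,0.41],0],[[0.0,0.0,-0.109],[2.06,1.95,0.41],0],[[0.0,0.0,-0.11],[1.84,2.16,0.4],0]]
[[[0.0,0.0,-0.109],[1.59,2.35,0.41],0],[[0.0,0.0,-0.109],[1.33,2.51,0.41],0],[[0.0,0.0,-0.11],[1.04,2.63,0.41],0],[[0.0,0.0,-0.109],[0.75,2.74,0.41],0],[[0.0,0.0,-0.11],[0.45,2.8,0.41],0],[[0.0,0.0,-0.109],[0.14,2.83,0.41],0],[[0.0,0.0,-0.11],[-0.18,2.83,0.41],0],[[0.0,0.0,-0.109],[-0.48,2.8,0.41],0]]
end [508.02   9.02 149.97] [-0.98  0.2   0.  ]
```

servo_tool(rows=[[[0,0,-0.109],[2.03,-1.99,0.41],0],[[0,0,-0.11],[2.22,-1.75,0.41],0],[[0,0,-0.109],[2.41,-1.5,0.41],0],[[0,0,-0.11],[2.56,-1.22,0.41],0],[[0,0,-0.109],[2.68,-0.94,0.41],0],[[0,0,-0.109],[2.76,-0.65,0.4],0],[[0,0,-0.11],[2.81,-0.34,0.41],0],[[0,0,-0.109],[2.84,-0.02,0.41],0]], newtons=30)

```text
time_s: 0.9
ee_pos: [297.8, -392.3, 214.9]
eef_rot: [-0.0, 0.828, 0.561, 0.0]
force: [0.9, -0.1, -0.3]
width: 85.5
```

servo_tool(rows=[[[0,0,-0.11],[2.82,0.28,0.41],0],[[0,0,-0.109],[2.78,0.59,0.41],0],[[0,0,-0.11],[2.69,0.89,0.41],0],[[0,0,-0.109],[2.58,1.17,0.41],0],[[0,0,-0.109],[2.44,1.46,0.41],0],[[0,0,-0.11],[2.26,1.7,0.41],0],[[0,0,-0.109],[2.06,1.95,0.41],0],[[0,0,-0.11],[1.84,2.16,0.4],0]])

```text
time_s: 1.7
ee_pos: [403.0, -191.4, 182.3]
eef_rot: [-0.0, 0.511, 0.859, 0.0]
force: [0.7, 0.4, -0.3]
width: 85.8
```

servo_tool(rows=[[[0,0,-0.109],[1.59,2.35,0.41],0],[[0,0,-0.109],[1.33,2.51,0.41],0],[[0,0,-0.11],[1.04,2.63,0.41],0],[[0,0,-0.109],[0.75,2.74,0.41],0],[[0,0,-0.11],[0.45,2.8,0.41],0],[[0,0,-0.109],[0.14,2.83,0.41],0],[[0,0,-0.11],[-0.18,2.83,0.41],0],[[0,0,-0.109],[-0.48,2.8,0.41],0]])

```text
time_s: 2.5
ee_pos: [508.2, 9.5, 149.5]
eef_rot: [-0.0, 0.099, 0.995, -0.0]
force: [1.2, -0.5, 0.1]
width: 85.6
```

servo_tool(rows=[[[0,0,0],[0,0,2.2],0],[[0,0,0],[0,0,2.2],0],[[0,0,0],[0,0,2.2],0],[[0,0,0],[0,0,0],0.4],[[0,0,0],[0,0,0],1],[[0,0,0],[0,0,0],1],[[0,0,0],[0,0,0],1],[[0,0,0],[0,0,0],1]], newtons=20)

```text
time_s: 3.3
ee_pos: [509.2, 9.4, 85.6]
eef_rot: [0.001, 0.102, 0.995, 0.002]
force: [-0.5, 8.2, 3.4]
width: 13.0
```

Run:
```python
from h import *
s=manip.state(); print(s['ee_pos'],s['width'],s['force'],s['qpos'])
f=grab('top'); g=grab('scene'); 
cv2.imwrite('pics/p2.png',np.hstack([cv2.resize(f['pixels'][130:255,265:390,::-1],(400,400)),cv2.resize(g['pixels'][140:265,270:395,::-1],(400,400))]))
p,r=cur(); ax=np.array([572,-4.])
# arc
P,Q=p.copy(),r
r0=np.hypot(*(p[:2]-ax)); a0=np.arctan2(*(p[:2]-ax)[::-1]); print(r0,a0)
goals=[]; n=24
for i in range(1,n+1):
    d=1.571*i/n; a=2.939-d
    goals.append(((*(ax+65*np.array([np.cos(a),np.sin(a)])),p[2]),down(a),1))
plan(goals,1)
```

```text
[509.24   9.43  85.57] 13.000772691755506 [-0.48  8.19  3.37] [-0.13 -0.06  2.02  0.    1.19 -1.5 ]
64.18020608052343 2.926665392623955
[[[0.004,0.002,0.065],[0.07,0.35,0.0],1],[[0.0,0.0,0.065],[-0.02,0.42,0.0],1],[[0.0,0.0,0.065],[-0.01,0.43,0.0],1],[[0.0,0.0,0.066],[-0.01,0.42,0.0],1],[[0.0,0.0,0.065],[-0.02,0.43,0.0],1],[[0.0,0.0,0.066],[-0.01,0.42,0.0],1],[[0.0,0.0,0.065],[-0.02,0.43,0.0],1],[[0.0,0.0,0.066],[-0.01,0.42,0.0],1]]
[[[0.0,0.0,0.065],[-0.01,0.43,0.0],1],[[0.0,0.0,0.066],[-0.02,0.42,0.0],1],[[0.0,0.0,0.065],[-0.01,0.43,0.0],1],[[0.0,0.0,0.066],[-0.02,0.42,0.0],1],[[0.0,0.0,0.065],[-0.01,0.43,0.0],1],[[0.0,0.0,0.065],[-0.01,0.42,0.0],1],[[0.0,0.0,0.066],[-0.02,0.43,0.0],1],[[0.0,0.0,0.065],[-0.01,0.42,0.0],1]]
[[[0.0,0.0,0.066],[-0.01,0.43,0.0],1],[[0.0,0.0,0.065],[-0.02,0.42,0.0],1],[[0.0,0.0,0.066],[-0.01,0.43,0.0],1],[[0.0,0.0,0.065],[-0.02,0.42,0.0],1],[[0.0,0.0,0.066],[-0.01,0.43,0.0],1],[[0.0,0.0,0.065],[-0.01,0.42,0.0],1],[[0.0,0.0,0.066],[-0.02,0.43,0.0],1],[[0.0,0.0,0.065],[-0.01,0.42,0.0],1]]
end [585.05  59.69  85.63] [0.2  0.98 0.  ]
```

View pics/p2.png

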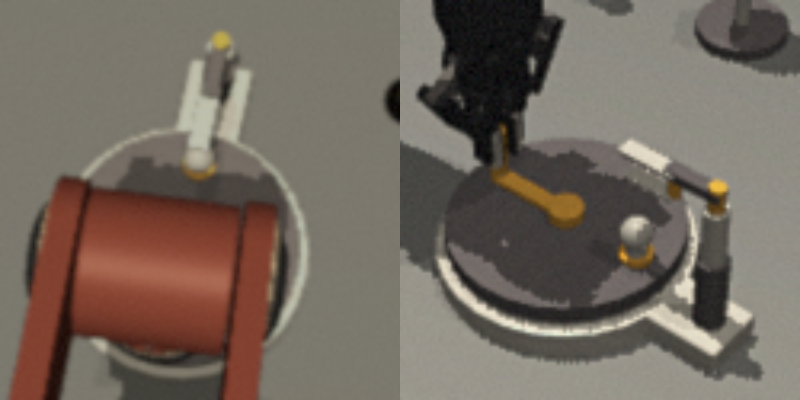

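The fingers hold the pin (scene crop px ~(500,150)). Now I turn it along the arc.

servo_tool(rows=[[[0,0,0.065],[0,0.4,0],1],[[0,0,0.065],[-0.02,0.42,0],1],[[0,0,0.065],[-0.01,0.43,0],1],[[0,0,0.066],[-0.01,0.42,0],1],[[0,0,0.065],[-0.02,0.43,0],1],[[0,0,0.066],[-0.01,0.42,0],1],[[0,0,0.065],[-0.02,0.43,0],1],[[0,0,0.066],[-0.01,0.42,0],1]])

```text
time_s: 4.2
ee_pos: [523.3, 37.7, 85.6]
eef_rot: [0.0, 0.357, 0.934, -0.001]
force: [-3.2, -2.2, 4.1]
width: 13.5
```

servo_tool(rows=[[[0,0,0.065],[-0.01,0.43,0],1],[[0,0,0.066],[-0.02,0.42,0],1],[[0,0,0.065],[-0.01,0.43,0],1],[[0,0,0.066],[-0.02,0.42,0],1],[[0,0,0.065],[-0.01,0.43,0],1],[[0,0,0.065],[-0.01,0.42,0],1],[[0,0,0.066],[-0.02,0.43,0],1],[[0,0,0.065],[-0.01,0.42,0],1]])

```text
time_s: 5.0
ee_pos: [551.2, 56.9, 85.5]
eef_rot: [-0.0, 0.586, 0.81, -0.0]
force: [-4.1, 0.6, 5.5]
width: 13.3
```

Run:
```python
from h import *
s=manip.state(); print(s['ee_pos'],s['width'],s['force'],s['qpos'])
a=2.939-1.571*16/24; print(572+65*np.cos(a),-4+65*np.sin(a), cur()[1].as_matrix()[:,0],a)
```

```text
[551.17  56.94  85.52] 13.257183265465747 [-4.08  0.64  5.5 ] [-0.03  0.04  1.91  0.    1.19 -0.35]
551.4994810777965 57.682483120577885 [-0.31  0.95  0.  ] 1.8916666666666668
```

Tracking is good. I'll finish the arc, open, rise and look.

servo_tool(rows=[[[0,0,0.066],[-0.01,0.43,0],1],[[0,0,0.065],[-0.02,0.42,0],1],[[0,0,0.066],[-0.01,0.43,0],1],[[0,0,0.065],[-0.02,0.42,0],1],[[0,0,0.066],[-0.01,0.43,0],1],[[0,0,0.065],[-0.01,0.42,0],1],[[0,0,0.066],[-0.02,0.43,0],1],[[0,0,0.065],[-0.01,0.42,0],1]])

```text
time_s: 5.8
ee_pos: [585.0, 59.1, 85.6]
eef_rot: [-0.0, 0.776, 0.631, 0.0]
force: [-5.7, 1.8, 5.0]
width: 12.7
```

servo_tool(rows=[[[0,0,0],[0,0,0],1],[[0,0,0],[0,0,0],1],[[0,0,0],[0,0,0],0.5],[[0,0,0],[0,0,0],0.3],[[0,0,0],[0,0,0],0.3],[[0,0,0],[0,0,0],0.3],[[0,0,0],[0,0,-2.5],0.3],[[0,0,0],[0,0,-3.5],0.3]])

```text
time_s: 6.6
ee_pos: [582.6, 58.7, 141.7]
eef_rot: [-0.002, 0.775, 0.632, -0.002]
force: [0.3, -1.0, -0.3]
width: 59.8
```

Run:
```python
from h import *
s=manip.state(); print(s['ee_pos'],s['width'],s['force'],s['qpos'])
f=grab('top'); g=grab('scene'); 
st=(558.9,-67.7,79); pin=(585.1,59.7,94)
print('expect stud',proj(g,st),proj(f,st),'pin',proj(g,pin))
cv2.imwrite('pics/p3.png',np.hstack([cv2.resize(f['pixels'][130:255,265:390,::-1],(400,400)),cv2.resize(g['pixels'][140:265,270:395,::-1],(400,400))]))
```

```text
[582.58  58.67 141.71] 59.814914513172866 [ 0.32 -0.99 -0.29] [-0.03  0.05  1.8  -0.    1.3   0.18]
expect stud [[302.67 211.83]] [[349.04 209.8 ]] pin [[339.31 177.05]]
```

View pics/p3.png

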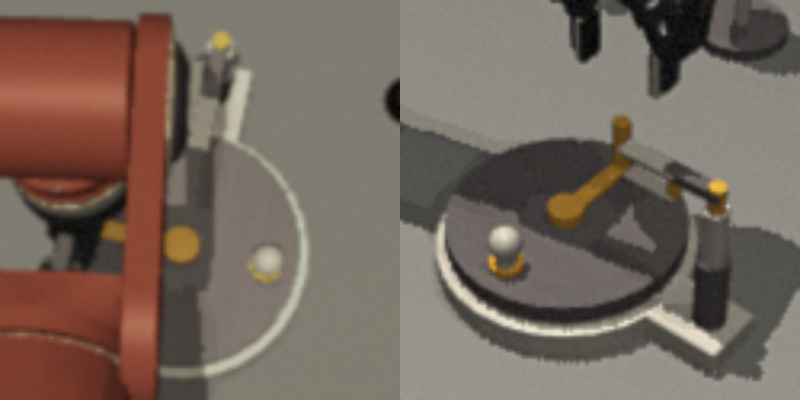

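The turret is in its next stop, with the stud at the expected pixel (scene (302.7,212), top (348.5,210.5)). Next I move over the gauge.

Run:
```python
from h import *
p,r=cur()
p,r=plan([((582,58,230),r,3),((566.5,-262,210),down(1.527),13)],0)
```

```text
[[[0.0,0.0,0.0],[-0.06,-0.17,-2.67],0],[[0.0,0.0,0.0],[-0.05,-0.17,-2.67],0],[[0.0,0.0,0.0],[-0.06,-0.17,-2.67],0],[[0.001,0.0,-0.012],[-2.44,0.38,0.15],0],[[0.001,0.0,-0.012],[-2.44,0.34,0.16],0],[[0.0,0.0,-0.013],[-2.44,0.32,0.15],0],[[0.001,0.0,-0.012],[-2.45,0.29,0.15],0],[[0.001,0.0,-0.012],[-2.45,0.25,0.15],0]]
[[[0.001,0.0,-0.012],[-2.45,0.23,0.16],0],[[0.0,-0.001,-0.012],[-2.46,0.2,0.15],0],[[0.001,0.0,-0.012],[-2.46,0.17,0.15],0],[[0.001,0.0,-0.013],[-2.46,0.14,0.16],0],[[0.001,0.0,-0.012],[-2.46,0.1,0.15],0],[[0.0,0.0,-0.012],[-2.47,0.08,0.15],0],[[0.001,0.0,-0.012],[-2.46,0.05,0.16],0],[[0.001,0.0,-0.012],[-2.46,0.02,0.15],0]]
end [ 566.52 -261.96  210.01] [ 0.04  1.   -0.  ]
```

servo_tool(rows=[[[0,0,0],[0,0,-2.7],0],[[0,0,0],[0,0,-2.7],0],[[0,0,0],[0,0,-2.7],0],[[0,0,-0.012],[-2.44,0.36,0.15],0],[[0,0,-0.012],[-2.44,0.34,0.15],0],[[0,0,-0.013],[-2.44,0.32,0.15],0],[[0,0,-0.012],[-2.45,0.29,0.15],0],[[0,0,-0.012],[-2.45,0.25,0.15],0]])

```text
time_s: 7.5
ee_pos: [578.1, -65.2, 216.8]
eef_rot: [-0.0, 0.755, 0.656, -0.0]
force: [-0.1, -0.1, 0.3]
width: 85.5
```

servo_tool(rows=[[[0,0,-0.012],[-2.45,0.23,0.16],0],[[0,0,-0.012],[-2.46,0.2,0.15],0],[[0,0,-0.012],[-2.46,0.17,0.15],0],[[0,0,-0.013],[-2.46,0.14,0.16],0],[[0,0,-0.012],[-2.46,0.1,0.15],0],[[0,0,-0.012],[-2.47,0.08,0.15],0],[[0,0,-0.012],[-2.46,0.05,0.16],0],[[0,0,-0.012],[-2.46,0.02,0.15],0]])

```text
time_s: 8.3
ee_pos: [568.5, -262.1, 204.4]
eef_rot: [-0.0, 0.722, 0.692, -0.0]
force: [0.2, 0.1, 0.0]
width: 85.3
```

Run:
```python
from h import *
s=manip.state(); print(s['ee_pos'],s['width'],s['force'],s['qpos'])
plan([((566.5,-262,119.5),down(1.527),4)],0)
g=grab('scene'); save(g,'p4',(200,170,360,290))
```

```text
[ 568.54 -262.15  204.41] 85.25805019607913 [0.15 0.07 0.05] [-0.55  0.09  1.65 -0.    1.4  -0.51]
[[[0.0,0.0,0.0],[0.0,-0.05,2.12],0],[[0.0,0.0,0.0],[0.0,-0.05,2.13],0],[[-0.001,0.0,0.0],[0.0,-0.05,2.12],0],[[0.0,0.0,0.0],[0.0,-0.05,2.12],0]]
end [ 566.5  -262.03  119.51] [0.04 1.   0.  ]
```

View pics/p4.png

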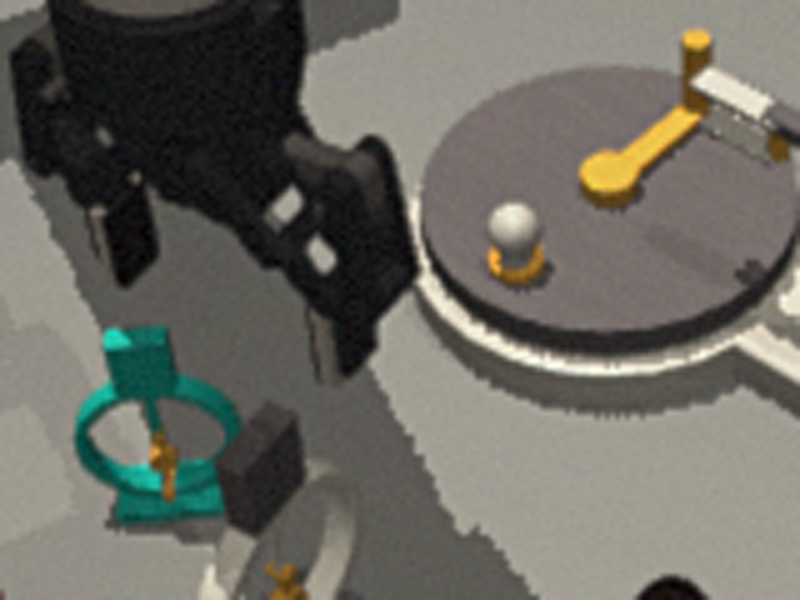

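The picture shows the open fingers above and astride the tab, with tab top at crop px ~(262,425). I descend, grip and lift.

servo_tool(rows=[[[0,0,0],[0,-0.05,2.1],0],[[0,0,0],[0,-0.05,2.1],0],[[0,0,0],[0,-0.05,2.1],0],[[0,0,0],[0,-0.05,2.15],0],[[0,0,0],[0,0,0],0.5],[[0,0,0],[0,0,0],0.8],[[0,0,0],[0,0,0],1],[[0,0,0],[0,0,0],1]], newtons=70)

```text
time_s: 9.15
ee_pos: [567.8, -261.6, 122.6]
eef_rot: [0.001, 0.722, 0.691, 0.0]
force: [-0.1, -0.3, -0.4]
width: 28.4
```

servo_tool(rows=[[[0,0,0],[0,0,0],1],[[0,0,0],[0,0,0],1],[[0,0,0],[0,0,0],1],[[0,0,0],[0,0,-0.5],1],[[0,0,0],[0,0,-1.5],1],[[0,0,0],[0,0,-3],1],[[0,0,0],[0,0,-4],1],[[0,0,0],[0,0,-3],1]])

```text
time_s: 9.95
ee_pos: [567.3, -261.2, 243.7]
eef_rot: [0.001, 0.722, 0.691, 0.0]
force: [0.7, 0.0, -1.5]
width: 13.1
```

Run:
```python
from h import *
s=manip.state(); print(s['ee_pos'],s['width'],s['force'],s['torque'],s['qpos'])
c=ray(load('scene'),(0,0))[0]; print(c)
p,r=cur()
# show at a pose nearer to camera with gauge x facing it
goal=np.array([640,-230,300.]); az=np.arctan2(c[1]-goal[1],c[0]-goal[0]); print('az',az)
plan([(goal,down(1.527+az+.045),8)],1)
```

```text
[ 567.26 -261.15  243.68] 13.13277105451649 [ 0.66  0.04 -1.48] [-0.04 -0.05 -0.02] [-0.55  0.05  1.62  0.    1.47 -0.51]
[ 942.1  -658.48  763.51]
az -0.9566899842548439
[[[0.0,0.0,0.114],[0.43,0.89,-0.7],1],[[0.001,0.0,0.114],[0.53,0.84,-0.71],1],[[0.0,0.0,0.114],[0.61,0.77,-0.7],1],[[0.0,0.0,0.114],[0.71,0.7,-0.7],1],[[0.0,0.0,0.114],[0.78,0.61,-0.71],1],[[0.001,0.0,0.114],[0.84,0.52,-0.7],1],[[0.0,0.0,0.114],[0.89,0.42,-0.7],1],[[0.0,0.0,0.114],[0.94,0.32,-0.71],1]]
end [ 640.01 -230.03  300.03] [0.82 0.58 0.  ]
```

servo_tool(rows=[[[0,0,0.114],[0.43,0.89,-0.7],1],[[0,0,0.114],[0.53,0.84,-0.7],1],[[0,0,0.114],[0.61,0.77,-0.7],1],[[0,0,0.114],[0.71,0.7,-0.7],1],[[0,0,0.114],[0.78,0.61,-0.7],1],[[0,0,0.114],[0.84,0.52,-0.7],1],[[0,0,0.114],[0.89,0.42,-0.7],1],[[0,0,0.114],[0.94,0.32,-0.7],1]])

```text
time_s: 10.75
ee_pos: [639.9, -229.7, 297.4]
eef_rot: [-0.0, 0.954, 0.3, 0.0]
force: [0.4, 0.2, -1.9]
width: 13.2
```

servo_tool(rows=[[[0,0,0],[0,0,0],1],[[0,0,0],[0,0,0],1],[[0,0,0],[0,0,0],1],[[0,0,0],[0,0,0],1],[[0,0,0],[0,0,0],1],[[0,0,0],[0,0,0],1],[[0,0,0],[0,0,0],1],[[0,0,0],[0,0,0],1]])

```text
time_s: 11.55
ee_pos: [639.7, -230.0, 296.8]
eef_rot: [-0.0, 0.953, 0.303, -0.0]
force: [0.3, -0.3, -2.2]
width: 13.0
```

Run:
```python
from h import *
s=manip.state(); print(s['ee_pos'],s['force'])
g=grab('scene'); p,r=cur(); print(proj(g,p-[0,0,121]),proj(g,p-[0,0,67]))
c=proj(g,p-[0,0,67])[0].astype(int); print(c); x,y=c[0]-45,c[1]-45
cv2.imwrite('pics/p5.png',cv2.resize(g['pixels'][y:y+90,x:x+90,::-1],(600,600),interpolation=cv2.INTER_CUBIC)); print(x,y)
```

```text
[ 639.68 -230.04  296.79] [ 0.34 -0.25 -2.22]
[[293.18 244.57]] [[291.13 223.1 ]]
[291 223]
246 178
```

View pics/p5.png

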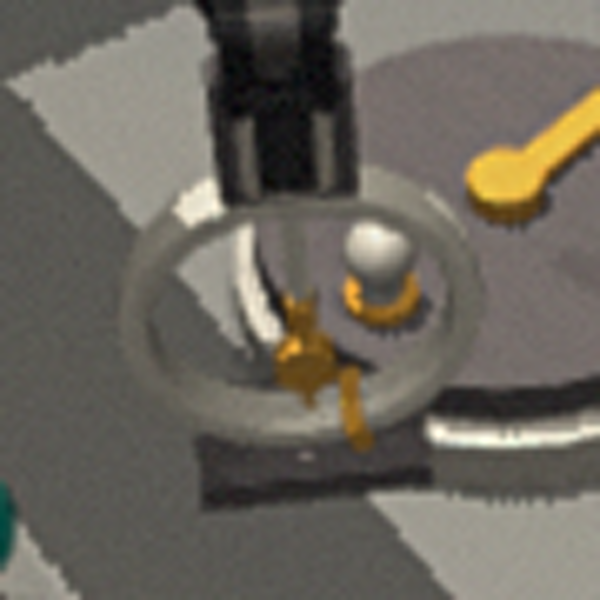

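Run:
```python
from h import *
g=load('scene'); p,r=cur(); X=r.as_matrix()[:,1]; X=X if X[1]<0 else -X; Y=r.as_matrix()[:,0]
print(X,Y)
C=p+[0,0,-121.5+54]
for m in(.14,.18,.22,.26,.30,.34):
    o=[]
    for gx in(-11,11):
        for rad in(36,40):
            P=C+gx*X+rad*(np.sin(m)*Y-np.cos(m)*np.array([0,0,1])); o.append(((proj(g,P)[0]-[246,178])*600/90).round(0))
    print(m,*o)
for q in((-18,-30,0),(18,-30,0),(18,30,0),(18,30,10),(18,-30,10)): print(q,(proj(g,p+[0,0,-121.5+q[2]]+q[0]*X+q[1]*Y)[0]-[246,178])*600/90)
```

```text
[ 0.58 -0.82 -0.  ] [ 0.82  0.58 -0.  ]
0.14 [326. 365.] [329. 375.] [333. 427.] [336. 438.]
0.18 [332. 364.] [335. 374.] [338. 426.] [342. 436.]
0.22 [337. 363.] [341. 373.] [344. 425.] [348. 435.]
0.26 [342. 361.] [347. 371.] [349. 424.] [354. 433.]
0.3 [347. 360.] [353. 369.] [354. 422.] [360. 431.]
0.34 [352. 358.] [358. 367.] [359. 420.] [365. 430.]
(-18, -30, 0) [197.98 406.35]
(18, -30, 0) [203.88 509.11]
(18, 30, 0) [434.7  484.96]
(18, 30, 10) [433.28 459.44]
(18, -30, 10) [200.42 483.66]
```

Run:
```python
from h import *
m=.28; gy=-.6; Y=np.array([np.cos(gy+np.pi/2),np.sin(gy+np.pi/2),0])
u=np.cos(m)*np.array([0,0,1])+np.sin(m)*Y
r=down(gy+np.pi/2)*R.from_rotvec([0,-m,0]); print(u,-r.as_matrix()[:,2])
T=lambda d:np.array([559,-68,67-d])+133.5*u
p,q=cur()
print(T(-25),T(7))
p,q=plan([(T(-25),r,8),(T(6),r,8)],1)
```

```text
[0.16 0.23 0.96] [0.16 0.23 0.96]
[579.83 -37.55 220.3 ] [579.83 -37.55 188.3 ]
[[[-0.006,-0.035,-0.044],[0.78,-2.4,0.96],1],[[-0.007,-0.034,-0.044],[0.91,-2.36,0.91],1],[[-0.006,-0.035,-0.045],[1.05,-2.33,0.86],1],[[-0.006,-0.034,-0.044],[1.18,-2.28,0.81],1],[[-0.006,-0.035,-0.044],[1.31,-2.24,0.75],1],[[-0.006,-0.035,-0.044],[1.43,-2.18,0.7],1],[[-0.007,-0.034,-0.044],[1.54,-2.11,0.62],1],[[-0.006,-0.035,-0.045],[1.66,-2.05,0.56],1]]
[[[0.0,0.0,0.0],[0.11,0.0,0.37],1],[[0.0,0.0,0.0],[0.1,0.0,0.38],1],[[0.0,0.0,0.0],[0.11,0.0,0.37],1],[[0.0,0.0,0.0],[0.11,0.0,0.37],1],[[0.0,0.0,0.0],[0.11,0.0,0.37],1],[[0.0,0.0,0.0],[0.1,0.0,0.38],1],[[0.0,0.0,0.0],[0.11,0.0,0.37],1],[[0.0,0.0,0.0],[0.11,0.0,0.37],1]]
end [579.85 -37.53 189.32] [ 0.54  0.79 -0.28]
```

servo_tool(rows=[[[-0.006,-0.035,-0.044],[0.78,-2.4,0.96],1],[[-0.007,-0.034,-0.044],[0.91,-2.36,0.91],1],[[-0.006,-0.035,-0.045],[1.05,-2.33,0.86],1],[[-0.006,-0.034,-0.044],[1.18,-2.28,0.81],1],[[-0.006,-0.035,-0.044],[1.31,-2.24,0.75],1],[[-0.006,-0.035,-0.044],[1.43,-2.18,0.7],1],[[-0.007,-0.034,-0.044],[1.54,-2.11,0.62],1],[[-0.006,-0.035,-0.045],[1.66,-2.05,0.56],1]])

```text
time_s: 12.4
ee_pos: [579.7, -36.5, 220.3]
eef_rot: [0.066, 0.875, 0.463, -0.123]
force: [0.1, -0.4, -2.2]
width: 13.2
```

servo_tool(rows=[[[0,0,0],[0,0,0],1],[[0,0,0],[0,0,0],1],[[0,0,0],[0,0,0],1],[[0,0,0],[0,0,0],1],[[0,0,0],[0,0,0],1],[[0,0,0],[0,0,0],1],[[0,0,0],[0,0,0],1],[[0,0,0],[0,0,0],1]])

```text
time_s: 13.2
ee_pos: [579.9, -37.7, 220.4]
eef_rot: [0.065, 0.876, 0.462, -0.123]
force: [-0.2, -0.1, -3.1]
width: 13.0
```

```bash
cat > look.py <<'E'
from h import *
import sys
s=manip.state(); print(s['time_s'],s['ee_pos'],s['force'],s['width'],np.abs(s['joint_vel']).max())
g=grab('scene'); p,r=cur(); M=r.as_matrix(); print('tilt',np.arccos(-M[2,2]),'u',-M[:,2])
C=p+M[:,2]*67.5; c=proj(g,C)[0].astype(int); x,y=c[0]-45,c[1]-40
S=600/90; px=lambda P:((proj(g,P)[0]-[x,y])*S).round(0)
print('box',x,y,'ctr',px(C),'stud',px((559,-68,79)),'contact',px((559,-68,67)-M[:,2]*12))
for m in(.2,.24,.28,.32,.36): print(m,[px(C+gx*M[:,1]+rad*(np.sin(m)*M[:,0]+np.cos(m)*M[:,2])) for gx in(-11,0,11) for rad in(36,42)])
print('plumb',px(C-[0,0,36]),'foot',[px(p+M[:,2]*121.5+a*M[:,1]+b*M[:,0]) for a in(-18,18) for b in(-30,30)])
cv2.imwrite('pics/'+sys.argv[1]+'.png',cv2.resize(g['pixels'][y:y+90,x:x+90,::-1],(600,600),interpolation=cv2.INTER_CUBIC))
E
python3 look.py p6
```

```text
13.2 [579.89 -37.71 220.36] [-0.23 -0.14 -3.09] 13.04485024097854 0.0018558715137096226
tilt 0.2799862336915393 u [0.16 0.23 0.96]
box 263 143 ctr [304. 267.] stud [264. 460.] contact [273. 457.]
0.2 [array([286., 334.]), array([286., 348.]), array([301., 354.]), array([300., 368.]), array([316., 374.]), array([315., 388.])]
0.24 [array([290., 333.]), array([290., 347.]), array([305., 353.]), array([305., 367.]), array([320., 373.]), array([320., 387.])]
0.28 [array([294., 332.]), array([295., 345.]), array([309., 351.]), array([310., 365.]), array([324., 372.]), array([325., 385.])]
0.32 [array([298., 330.]), array([300., 343.]), array([313., 350.]), array([314., 363.]), array([328., 370.]), array([329., 384.])]
0.36 [array([302., 328.]), array([304., 342.]), array([317., 348.]), array([319., 362.]), array([332., 369.]), array([334., 382.])]
plumb [309. 351.] foot [array([164., 379.]), array([325., 360.]), array([211., 447.]), array([374., 425.])]
```

View pics/p6.png

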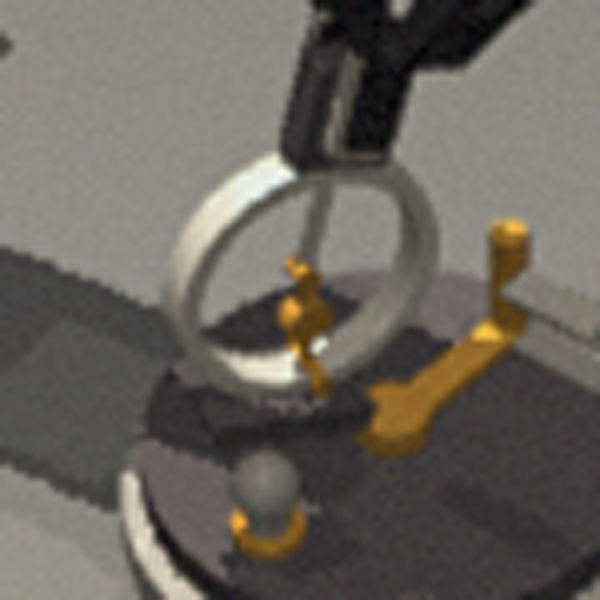

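The hovering gauge shows the pointer overlapping the mark at crop px ~(318,385), with the foot right above the stud at (265,480). I lower it straight down.

servo_tool(rows=[[[0,0,0],[0.11,0,0.37],1],[[0,0,0],[0.1,0,0.38],1],[[0,0,0],[0.11,0,0.37],1],[[0,0,0],[0.11,0,0.37],1],[[0,0,0],[0.11,0,0.37],1],[[0,0,0],[0.1,0,0.38],1],[[0,0,0],[0.11,0,0.37],1],[[0,0,0],[0.11,0,0.37],1]])

```text
time_s: 14.05
ee_pos: [580.0, -37.5, 189.6]
eef_rot: [0.065, 0.876, 0.462, -0.123]
force: [-0.1, 0.3, 0.6]
width: 12.9
```

servo_tool(rows=[[[0,0,0],[0,0,0],1],[[0,0,0],[0,0,0],1],[[0,0,0],[0,0,0],1],[[0,0,0],[0,0,0],1],[[0,0,0],[0,0,0],1],[[0,0,0],[0,0,0],1],[[0,0,0],[0,0,0],1],[[0,0,0],[0,0,0],1]])

```text
time_s: 14.85
ee_pos: [579.9, -37.5, 189.4]
eef_rot: [0.065, 0.876, 0.462, -0.123]
force: [-0.8, 0.9, 0.8]
width: 12.9
```

```bash
python3 look.py p7
```

```text
14.85 [579.92 -37.53 189.39] [-0.82  0.93  0.82] 12.938865292700667 0.0013868428860735606
tilt 0.27991780834563734 u [0.16 0.23 0.96]
box 264 153 ctr [302. 273.] stud [258. 393.] contact [267. 391.]
0.2 [array([284., 337.]), array([284., 350.]), array([299., 357.]), array([298., 370.]), array([313., 377.]), array([313., 391.])]
0.24 [array([288., 335.]), array([288., 349.]), array([303., 355.]), array([303., 369.]), array([317., 376.]), array([317., 389.])]
0.28 [array([292., 334.]), array([293., 347.]), array([306., 354.]), array([307., 367.]), array([321., 374.]), array([322., 387.])]
0.32 [array([296., 332.]), array([297., 345.]), array([310., 352.]), array([312., 365.]), array([325., 373.]), array([326., 386.])]
0.36 [array([300., 331.]), array([302., 343.]), array([314., 351.]), array([316., 363.]), array([329., 371.]), array([331., 384.])]
plumb [306. 354.] foot [array([165., 381.]), array([322., 360.]), array([210., 449.]), array([370., 426.])]
```

View pics/p7.png

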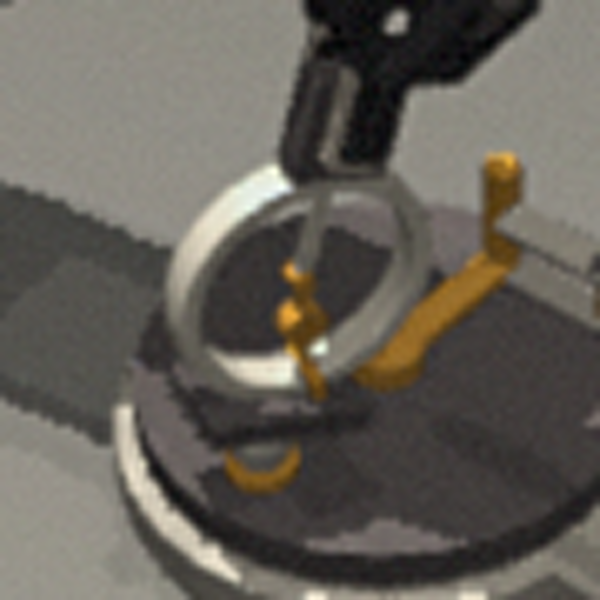

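The force rose by 3.9 N, which puts the stud about 6.7 mm in. The foot outline is where predicted, and the pin is at scene (339.4,177), matching the second stop. The mark's front end at (317,392) reads 0.24 to 0.28 rad against a tilt of 0.28, so the pointer is within about 1.5 mm. I hand it in.

```bash
python3 -c "
from h import *
print(manip.job_done()); s=manip.state(); print(s['time_s'],s['ee_pos'],s['force'],s['width'])"
```

```text
the job is handed in; nothing more can be done
None
the job is handed in; nothing more can be done
```

The job is handed in at about 15 s of the 64 s allowed, with the gauge still gripped and pressing on the stud. No verdict was reported.

I gripped the crank pin and turned the turret a quarter turn clockwise. I then picked up the larger grey gauge by its tab, tilted it 0.28 rad, and lowered its foot onto the stud.

Last checks before handing in:
- **Turret:** the pin is at the pixel expected for the second stop.
- **Stud:** the vertical force rose by 3.9 N on contact, which puts the stud about 6.7 mm in. That is inside the 2 to 12.5 mm window.
- **Grip and stillness:** the arm was still and the foot's outline was where I predicted, so I saw no sign of slip in the grip.
- **Pointer on mark:** the two views disagree slightly. The head-on view in the air put the mark at about 0.27 to 0.28 rad, and the final oblique view at about 0.24 rad. At 0.28 rad of tilt the pointer should be within about 1.5 mm of the mark, against the 3 mm allowed.
- **Bystanders:** I planned the path to keep clear of the microphone, vial and knob, and felt no unexpected contact, but I did not look at them again at the end.

My last state reading after handing in was refused, so these figures are from just before it.

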